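# Set out the approved-sample board in a tumbler decorating shop

### The arm

A 6-joint arm with a two-finger parallel gripper is mounted at the origin on the work surface. World frame = base frame: x ahead of the robot, y to its left, z up, the work surface at z = 0. Lengths are in m, angles in rad, forces in N, time in s.
With the tool pointing down it reaches from about 0.275 to 0.875 m from the base axis. Payload 12.5 kg.
Tool frame: the origin (TCP) lies at the very end of the fingers, on their centre line; the grasp point (between the pads) lies 19 mm behind it; z points along the fingers, y is the line along which they close (so a half turn about z gives the same grasp; the last joint's range is limited). The gripper opens to 85 mm and grips with 20 to 120 N. Pads are 22 mm wide; open, the fingers measure 114 mm over their backs; the gripper's body (76 mm by 85 mm) begins 54 mm behind the grasp point. The pads swing forward as they close: fully open they stand 13 mm farther back than shut.
Start: joints at [-1.212, 0.351, 1.652, -0, 1.139, -0.085], TCP at [0.236, -0.497, 0.231] pointing down, gripper open.
Joint ranges: [-2.75, 2.75], [-0.79, 2.1], [0.01, 2.65], [-1.57, 4.71], [0.07, 3.14], [-2.87, 2.87]. Speed limits (rad/s): [2.22, 2.22, 2.79, 3.14, 3.14, 3.14].

### API

Orientations are given as a 3x3 rotation matrix whose columns are the frame's x, y, z axes.
In Python, from bench import manip gives the robot as it stands. Calls block until the motion is done:
- manip.move_ptp(position, orientation): joint-space move of the TCP to a pose.
- manip.move_l(position, attitude=None, max_speed=0.15): straight line of the TCP; attitude=None keeps the orientation; max_speed is the mean speed in m/s.
- manip.move_j(angles): joint-space move.
- manip.set_gripper(opening, effort=None): opening from 0.0 (shut) to 1.0 (fully open); effort is the grip in N (None keeps the last); returns when the fingers have stopped.
- manip.dwell(seconds).
- manip.inverse_kinematics(position, orientation): joint angles nearest the present ones, or None.
- manip.grab_frame(name): name is "side" or "top" or "wrist"; returns (picture, depth): 384x512x3 uint8, red, green, blue; 384x512 float32, m along the optical axis (not along the pixel's ray), 0 where there is no reading.
- manip.get_calibration(name): a dict with "camera_matrix" (3x3 intrinsics, pixels), "k1" (the pictures are not rectified: a ray, as slopes to the right and down, at radius r is drawn at 1 + k1 r^2 times it, then the intrinsics apply), "R" (3x3) and "t" (3): a world point X has camera coordinates R X + t. Camera axes: x right, y down, z forward; pixel columns grow to the right and rows downward; lengths in m; the calibration is good to about 2 mm. A picture is of the moment at which its call begins: read the wrist's pose just before it. get_calibration takes no time and is no camera call; for the wrist camera it gives the pose at the moment of the call.
A pose or a line that the arm cannot do raises manip.Unreachable and nothing moves.
- manip.sign_off(): hands the job in; it is judged then, once.
Trained networks look in the newest picture that a camera, given by its name, has taken for a name from the list of things; names that differ only in an ending like _2 or _b are one class to them, and where a whole thing is asked for, a point or a joint stands for the part that bears it (a point fixed in the world has none). Each returns a list of dicts, best first, with "confidence" (0 to 1); they miss things now and then, are a little off and sometimes report something else, mostly with a low value. They report only what shows in the picture. A call takes as long as a camera call. They do not tell look-alikes from the thing itself.
- manip.look_for(camera, name): "at" ([x, y, z] in m, in world coordinates, good to about 4 mm: the middle of the surface that is visible of it).
Readings, each from a call of its own:
- manip.current_time(): time.
- manip.current_qpos(): joint angles.
- manip.current_joint_vel(): joint speeds.
- manip.current_joint_torque(): joint torques, N m.
- manip.current_ee_pos(): TCP position.
- manip.current_tcp_rot(): TCP orientation.
- manip.current_force(): force on the tool from outside, world axes, zero at the start.
- manip.current_ft_torque(): the same for the moment, N m.
- manip.current_grip_width(): opening from 0.0 (shut) to 1.0 (fully open).
- manip.current_grip_force(): force on a finger pad.
Only numpy, scipy, OpenCV 4.12 (cv2) and the standard library are available. Lean on these libraries where they do the work, as an engineer would, in place of code of your own. Each camera call takes 0.05 s, during which the arm holds its last target. There are 200 camera calls.

### The job

Set out the sample board on the table: stand the white tumbler centred on the yellow coaster with the wooden lid seated on top of it, stand the lilac tumbler centred on the blue coaster, put the amber jar midway between the two tumblers, and stand the green bottle 10 cm straight behind the lilac tumbler (measured centre to centre, square to the board's blue-striped front edge). Set the tumblers down gently, leave everything upright and released, and leave the red bowl where it is.

Things in the scene. Friction and masses are not known exactly. Their poses are not given: they have to be found in the camera images.
- white_tumbler: White ceramic tumbler with a black band and black inner floor: straight open cylinder, 62 mm outer diameter, 90 mm high, wall 4 mm (mouth 54 mm inside), about 0.25 kg. Not the plain ones on the stock tray at the table's side, which are fixed. Origin: centre of its underside, z up when upright. Loose.
- lilac_tumbler: Lilac tumbler with an orange band: straight open cylinder, 58 mm outer diameter, 115 mm high, wall 4 mm, about 0.22 kg. Not the plain ones on the stock tray at the side, which are fixed. Origin: centre of its underside, z up when upright. Loose.
- lid: Wooden lid of the white tumbler, 60 g, loose: below, a boss 44 mm in diameter, 8 mm high, that drops into the mouth; then a pale disc 64 mm in diameter, 7 mm thick, that rests on the rim; on top a dark round knob 22 mm in diameter, 15 to 45 mm above the origin. Origin: centre of the boss's underside, z up; seated, it is 82 mm above the tumbler's. The knob is low: clear tall neighbours first.
- jar: Amber ink jar with a black cap: straight cylinder 44 mm in diameter, 100 mm high (cap: the top 20 mm, as wide as the body), about 0.16 kg. Origin: centre of its underside, z up when upright. Loose.
- bottle: Green ink bottle with a white cap: straight cylinder 40 mm in diameter, 110 mm high (cap: the top 25 mm, as wide as the body), about 0.14 kg. Origin: centre of its underside, z up when upright. Loose.
- yellow_coaster: Yellow round coaster, 80 mm in diameter, 5 mm thick, fixed on the board. Origin: centre of its underside (10 mm above the table); x points to the back of the board.
- blue_coaster: Blue round coaster, 80 mm in diameter, 5 mm thick, fixed on the board. Origin: centre of its underside (10 mm above the table); x points straight behind, to the back of the board.
- board: Plywood board fixed on the table, 200 mm deep (x) by 310 mm wide (y), 10 mm thick, turned up to 0.3 rad. A blue stripe marks its front edge, nearest the robot. Origin: centre of its underside; x points from front to back. The coasters' centres lie at x = -45 mm, y = +105 and -105 mm; which colour is left changes.
- red_bowl: Red plastic bowl, a bystander, 80 mm across, 35 mm high, loose. Origin: centre of its underside.
Not all that is in view belongs to the job. What is shaped like the bottle but turquoise is not meant. Several things look just like the lid: the one meant starts farthest to the robot's left.

How it is judged:
At the end, for the whole second after the job is handed in: Tumblers within 12 mm of their coasters' centres; lid seated, within 8 mm of the white one's axis; jar on the board within 15 mm of the coasters' midpoint; bottle on the board 100 mm behind the blue coaster, within 17 mm along and across. All upright within 0.1 rad, released, at rest (horizontal distance between white_tumbler and yellow_coaster below 0.012 m and z of white_tumbler in the frame of yellow_coaster between 0.001 and 0.009 m and horizontal distance between lilac_tumbler and blue_coaster below 0.012 m and z of lilac_tumbler in the frame of blue_coaster between 0.001 and 0.009 m and horizontal distance between lid and white_tumbler below 0.008 m and z of lid in the frame of white_tumbler between 0.077 and 0.087 m and x of jar in the frame of board between -0.06 and -0.03 m and y of jar in the frame of board between -0.015 and 0.015 m and z of each of jar, bottle in the frame of board below 0.015 m and x of bottle in the frame of blue_coaster between 0.083 and 0.117 m and y of bottle in the frame of blue_coaster between -0.017 and 0.017 m and angle between each of white_tumbler, lilac_tumbler, lid, jar, bottle's own z axis and vertical below 0.1 rad and linear speed of each of white_tumbler, lilac_tumbler, lid, jar, bottle below 0.02 m/s); the robot touches nothing.
It fails at once if the red bowl is moved more than 20 mm (distance of red_bowl from where it was at the start of the episode above 0.02 m).
It fails at once if the white tumbler is dropped onto its coaster (over 0.5 m/s in the last 30 mm) (horizontal distance between white_tumbler and yellow_coaster below 0.05 m and z of white_tumbler in the frame of yellow_coaster below 0.035 m and linear speed of white_tumbler above 0.5 m/s).
It fails at once if the lilac tumbler is dropped onto its coaster (over 0.5 m/s in the last 30 mm) (horizontal distance between lilac_tumbler and blue_coaster below 0.05 m and z of lilac_tumbler in the frame of blue_coaster below 0.035 m and linear speed of lilac_tumbler above 0.5 m/s).
It also fails if it takes over 141 s, if anything falls off the work surface, if the arm or the gripper's body presses on something with over 40 N, if the wrist force passes 120 N, or if a joint passes its speed limit or range.

## Working session

There is one attempt and no reset: what is moved stays moved. The work goes in short steps, each a Python script; the robot and the scene stay as the last script left them, time stands still between calls to the robot, and variables do not carry over. Pictures are saved under pics/ and viewed, at most 14 in all, crops included, and the job is handed in when it is done.

```bash
ls; mkdir -p pics; cat > h.py <<'E'
import numpy as np, cv2
from bench import manip
def snap(c,fn=None):
    cal=manip.get_calibration(c); p,d=manip.grab_frame(c)
    if fn: cv2.imwrite('pics/'+fn,p[:,:,::-1])
    return p,d,cal
def rays(cal,uv):
    K=np.array(cal['camera_matrix']); k=cal['k1']
    return cv2.undistortPoints(np.array(uv,float).reshape(-1,1,2),K,np.array([k,0,0,0.])).reshape(-1,2)
def cloud(d,cal):
    h,w=d.shape; u,v=np.meshgrid(np.arange(w),np.arange(h))
    r=rays(cal,np.stack([u,v],-1).reshape(-1,2)); z=d.reshape(-1,1)
    X=np.hstack([r*z,z]); R=np.array(cal['R']);t=np.array(cal['t'])
    P=(X-t)@R; P[z[:,0]<=0]=np.nan
    return P.reshape(h,w,3)
def proj(cal,X):
    X=np.atleast_2d(X)@np.array(cal['R']).T+np.array(cal['t']); s=X[:,:2]/X[:,2:]
    s=s*(1+cal['k1']*(s**2).sum(1,keepdims=True)); K=np.array(cal['camera_matrix'])
    return s@K[:2,:2].T+K[:2,2]
E
python3 - <<'E'
from h import *
for c in ['side','top']:
    p,d,cal=snap(c,c+'0.png'); np.savez('/tmp/'+c,p=p,d=d)
    print(c,'cam at',(-np.array(cal['R']).T@cal['t']).round(3),cal['k1'])
    for n in ['white_tumbler','lilac_tumbler','lid','jar','bottle','yellow_coaster','blue_coaster','board','red_bowl']:
        for r in manip.look_for(c,n): print(n,np.round(r['at'],3),round(r['confidence'],2),proj(cal,r['at'])[0].round())
print(manip.current_time())
E
```

```text
pics
side cam at [0.268 0.659 0.842] -0.06903209321584536
white_tumbler [0.431 0.318 0.015] 0.75 [232. 287.]
white_tumbler [0.556 0.331 0.049] 0.74 [181. 271.]
white_tumbler [0.467 0.143 0.018] 0.39 [240. 226.]
lilac_tumbler [ 0.414 -0.3    0.08 ] 0.86 [297. 115.]
lilac_tumbler [ 0.444 -0.063  0.015] 0.44 [268. 176.]
lid [0.429 0.318 0.015] 0.84 [233. 287.]
lid [0.3   0.227 0.014] 0.79 [292. 269.]
jar [ 0.484 -0.413  0.066] 0.58 [284.  95.]
jar [0.431 0.315 0.016] 0.31 [232. 286.]
bottle [0.472 0.442 0.105] 0.75 [192. 316.]
bottle [0.397 0.496 0.11 ] 0.71 [216. 352.]
yellow_coaster [ 0.445 -0.065  0.018] 0.96 [269. 174.]
blue_coaster [0.466 0.144 0.014] 0.74 [241. 227.]
board [0.516 0.055 0.011] 0.58 [234. 200.]
red_bowl [ 0.572 -0.328  0.02 ] 0.65 [254. 115.]
red_bowl [0.465 0.146 0.016] 0.17 [241. 227.]
top cam at [0.122 0.033 1.763] -0.1791662947946303
white_tumbler [0.548 0.326 0.042] 0.86 [171. 160.]
lid [0.426 0.318 0.014] 0.78 [173. 195.]
lid [0.303 0.216 0.011] 0.7 [200. 230.]
jar [ 0.476 -0.426  0.1  ] 0.74 [386. 180.]
bottle [0.473 0.428 0.106] 0.74 [137. 176.]
bottle [0.396 0.478 0.108] 0.7 [121. 198.]
bottle [0.554 0.447 0.101] 0.61 [134. 154.]
bottle [ 0.569 -0.318  0.02 ] 0.24 [350. 159.]
yellow_coaster [ 0.447 -0.066  0.019] 0.83 [280. 191.]
blue_coaster [0.462 0.139 0.021] 0.82 [223. 186.]
board [0.511 0.034 0.015] 0.82 [252. 173.]
red_bowl [ 0.569 -0.318  0.023] 0.79 [350. 159.]
1.0
```

```bash
python3 - <<'E'
import cv2
for c,s in (('side',(60,20,460,384)),('top',(90,90,430,290))):
    p=cv2.imread(f'pics/{c}0.png'); x0,y0,x1,y1=s; f=min(800/(x1-x0),600/(y1-y0))
    cv2.imwrite(f'pics/{c}0z.png',cv2.resize(p[y0:y1,x0:x1],None,fx=f,fy=f,interpolation=2)); print(f)
E
```

```text
1.6483516483516483
2.3529411764705883
```

View pics/side0z.png

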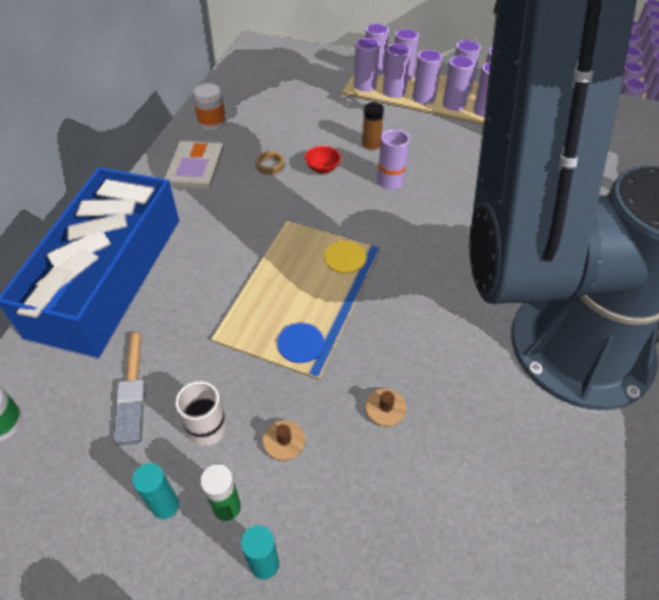

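View pics/top0z.png

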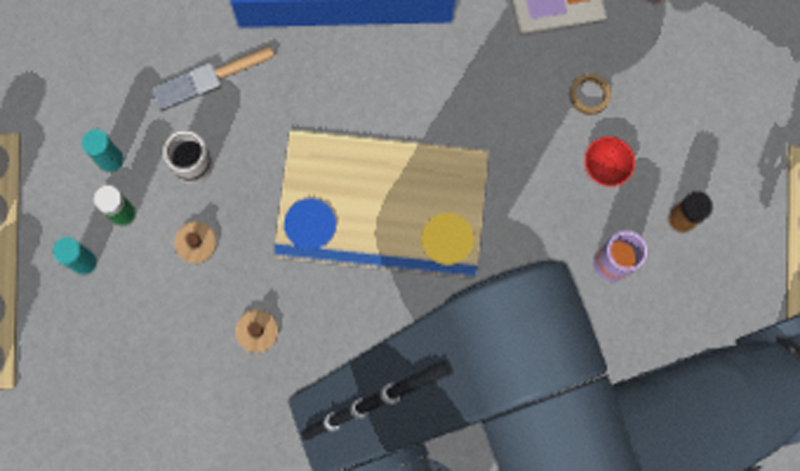

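The top picture shows the yellow coaster at full-frame px (280,191) and the blue one at (222,185). The white tumbler is at (170,156), the lilac one at (354,199), the jar at (383,180) and the bowl at (349,159).

- **Lid candidates:** top px (173,193) and (199,230). The first fits because its y is larger (0.318 against 0.22), so it is farthest left.
- **Bottle candidates:** (137,177) is green with a white cap. (133,154) and (121,198) are turquoise, so they are not meant.

There is also a green thing at the left edge of the side crop, which I'll check along with the measurements.

```bash
cat > meas.py <<'E'
from h import *
def circ(P,c,r,zlo,zhi,D=None):
    """points near c in a height slice -> minimal enclosing circle, median z"""
    Q=P.reshape(-1,3); Q=Q[np.isfinite(Q[:,0])]
    m=(np.hypot(*(Q[:,:2]-c).T)<r)&(Q[:,2]>zlo)&(Q[:,2]<zhi); Q=Q[m]
    if len(Q)<8: return None
    (x,y),R=cv2.minEnclosingCircle((Q[:,:2]*1000).astype(np.float32)); 
    return round(x/1000,4),round(y/1000,4),round(2*R),'med',Q.mean(0).round(4),'ztop',np.percentile(Q[:,2],95).round(4),len(Q)
OBJ=dict(white_tumbler=((.55,.326),.05,.082,.1),lid=((.427,.318),.05,.008,.022),lidB=((.30,.22),.05,.008,.022),bottle=((.473,.432),.045,.1,.12),jar=((.476,-.42),.045,.09,.11),lilac=((.41,-.3),.05,.105,.125))
def coasters(p,P):
    hsv=cv2.cvtColor(p,cv2.COLOR_RGB2HSV); out={}
    near=(np.abs(P[...,0]-.48)<.2)&(np.abs(P[...,1]-.04)<.22)&(P[...,2]<.04)
    for n,(lo,hi) in dict(yellow=(22,32),blue=(100,125)).items():
        m=((hsv[...,0]>=lo)&(hsv[...,0]<=hi)&(hsv[...,1]>(190 if n=='yellow' else 150))&near).astype(np.uint8)
        m=cv2.morphologyEx(m,cv2.MORPH_OPEN,np.ones((5,5)))
        k,l,s,_=cv2.connectedComponentsWithStats(m)
        for i in range(1,k):
            if s[i,4]<60: continue
            Q=P[l==i]; (x,y),(w,h),a=cv2.minAreaRect((Q[:,:2]*1000).astype(np.float32))
            print(n,s[i,4],'rect',round(x,1),round(y,1),round(w),round(h),round(a,1),'mean',Q.mean(0).round(4))
E
python3 - <<'E'
from meas import *
for c in ['side','top']:
    z=np.load('/tmp/'+c+'.npz'); P=cloud(z['d'],manip.get_calibration(c)); p=z['p']; print(c)
    for n,a in OBJ.items(): print(n,circ(P,*a))
    coasters(p,P)
    if c=='side':
        for y in range(250,290,10): print('green edge',P[y,62].round(3))
    hsv=cv2.cvtColor(p,cv2.COLOR_RGB2HSV)
    m=(np.abs(P[...,0]-.5)<.18)&(np.abs(P[...,1]-.04)<.22)&(P[...,2]>.006)&(P[...,2]<.02)
    m=cv2.morphologyEx(m.astype(np.uint8),cv2.MORPH_OPEN,np.ones((5,5)))
    k,l,s,_=cv2.connectedComponentsWithStats(m); i=1+np.argmax(s[1:,4])
    print('board',cv2.minAreaRect((P[l==i][:,:2]*1000).astype(np.float32)),np.median(P[l==i][:,2]))
a=cv2.imread('pics/side0.png'); b=cv2.imread('pics/top0.png')
t=cv2.resize(a[230:384,0:330],(800,373),interpolation=2); u=cv2.resize(b[130:270,60:300],(380,222),interpolation=2)
o=np.zeros((600,800,3),np.uint8);o[:373]=t;o[375:597,:380]=u;o[375:597,400:696]=cv2.resize(b,(296,222))
cv2.imwrite('pics/crop1.png',o)
E
```

```text
side
white_tumbler (0.5545, 0.3283, 63, 'med', array([0.5542, 0.3288, 0.0877]), 'ztop', np.float64(0.0909), 192)
lid (0.4301, 0.3161, 65, 'med', array([0.429 , 0.3192, 0.0143]), 'ztop', np.float64(0.0167), 404)
lidB (0.2986, 0.2191, 65, 'med', array([0.2983, 0.2235, 0.0147]), 'ztop', np.float64(0.0176), 371)
bottle (0.4771, 0.434, 41, 'med', array([0.4761, 0.4346, 0.1092]), 'ztop', np.float64(0.1118), 309)
jar (0.4836, -0.4272, 46, 'med', array([ 0.4823, -0.4246,  0.0984]), 'ztop', np.float64(0.1022), 90)
lilac (0.4125, -0.3169, 60, 'med', array([ 0.4123, -0.3167,  0.1109]), 'ztop', np.float64(0.1151), 99)
blue 564 rect 455.9 141.8 86 73 17.4 mean [0.4569 0.1451 0.0145]
green edge [ 0.913  0.352 -0.   ]
green edge [0.843 0.402 0.069]
green edge [0.834 0.421 0.058]
green edge [0.839 0.436 0.028]
board ((499.0440673828125, 33.95208740234375), (312.95489501953125, 200.5713348388672), 84.95817565917969) 0.010546099252072377
top
white_tumbler (0.5572, 0.3298, 62, 'med', array([0.5566, 0.3283, 0.0895]), 'ztop', np.float64(0.0963), 69)
lid (0.4253, 0.3171, 96, 'med', array([0.4319, 0.3177, 0.0151]), 'ztop', np.float64(0.0213), 203)
lidB (0.2987, 0.2211, 97, 'med', array([0.2995, 0.2201, 0.015 ]), 'ztop', np.float64(0.0208), 216)
bottle (0.4809, 0.4334, 43, 'med', array([0.4785, 0.4338, 0.1108]), 'ztop', np.float64(0.1166), 113)
jar (0.4857, -0.429, 48, 'med', array([ 0.4849, -0.4273,  0.0999]), 'ztop', np.float64(0.1061), 135)
lilac (0.4137, -0.3173, 60, 'med', array([ 0.4122, -0.3177,  0.1135]), 'ztop', np.float64(0.1181), 80)
blue 368 rect 461.0 145.5 72 85 89.4 mean [0.4623 0.1453 0.015 ]
board ((515.3025512695312, -10.631074905395508), (51.28424072265625, 26.392656326293945), 26.10460662841797) 0.011473645036597032
```

View pics/crop1.png

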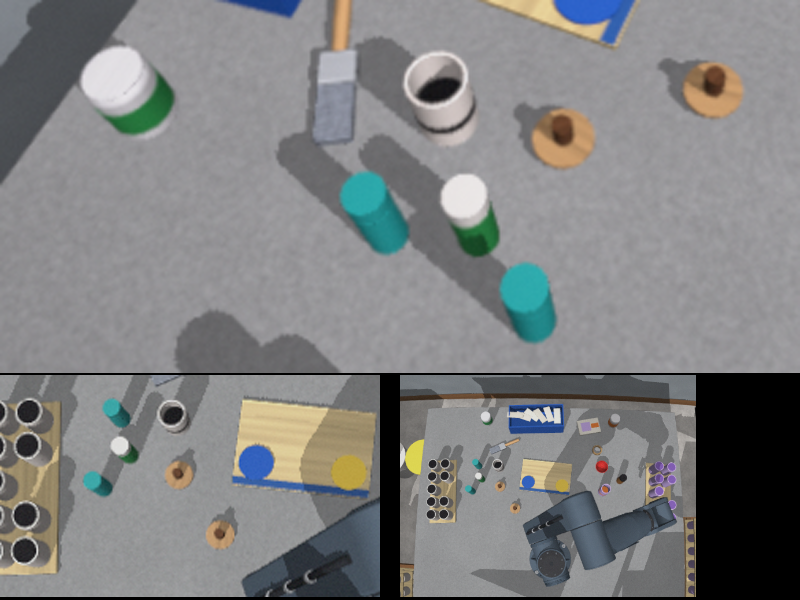

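The lid meant is at crop px (563,137), which is side px (232,287). The one at (713,88) lies farther right. The far green thing at crop (130,90) is a wide pot 0.84 m out, so the bottle is the one at (470,215), between the two turquoise ones. The board is centred at (0.499, 0.034) with yaw −5°, and its coaster positions agree with the detections. Next I take a wrist view over the left side and refine.

```bash
cat >> meas.py <<'E'
def Rz(a):
    c,s=np.cos(a),np.sin(a); return np.array([[-s,c,0],[c,s,0],[0,0,-1.]])
def goto(x,y,z,a):
    """ptp, tool down, closing line at angle a (mod pi), with the easier wrist angle"""
    best=None
    for k in (-1,0,1):
        q=manip.inverse_kinematics([x,y,z],Rz(a+k*np.pi))
        if q is not None and (best is None or abs(q[5])<abs(best[0][5])): best=(q,Rz(a+k*np.pi))
    manip.move_ptp([x,y,z],best[1])
E
python3 - <<'E'
from meas import *
for i,(x,y) in enumerate([(.47,.34),(.45,.05)]):
    goto(x,y,.34,np.pi/2)
    p,d,cal=snap('wrist',f'w{i}.png'); P=cloud(d,cal); np.savez(f'/tmp/w{i}',p=p,P=P)
    print('cam',(-np.array(cal['R']).T@cal['t']).round(3),'t',manip.current_time())
    if i==0:
        for n in ['white_tumbler','lid','bottle']: print(n,circ(P,*OBJ[n]))
    else: coasters(p,P)
    for n in [['white_tumbler','lid','bottle'],['blue_coaster','yellow_coaster','board']][i]:
        for r in manip.look_for('wrist',n): print(n,np.round(r['at'],3),round(r['confidence'],2),proj(cal,r['at'])[0].round())
cv2.imwrite('pics/w01.png',cv2.resize(np.hstack([cv2.imread('pics/w0.png'),cv2.imread('pics/w1.png')]),(800,300)))
E
```

```text
cam [0.402 0.34  0.483] t 4.1167
white_tumbler (0.5569, 0.3284, 62, 'med', array([0.5565, 0.3284, 0.0887]), 'ztop', np.float64(0.0913), 555)
lid (0.433, 0.3175, 64, 'med', array([0.4323, 0.3177, 0.0151]), 'ztop', np.float64(0.0166), 1340)
bottle (0.4785, 0.4335, 40, 'med', array([0.4777, 0.4326, 0.1098]), 'ztop', np.float64(0.1114), 877)
white_tumbler [0.565 0.325 0.05 ] 0.58 [246. 217.]
lid [0.432 0.318 0.017] 0.68 [241. 122.]
bottle [0.397 0.48  0.111] 0.81 [381.  96.]
bottle [0.554 0.452 0.105] 0.78 [345. 225.]
bottle [0.47  0.428 0.11 ] 0.71 [331. 160.]
cam [0.382 0.051 0.483] t 5.4333
blue 174 rect 402.1 -53.0 33 13 84.5 mean [ 0.4013 -0.0511  0.0105]
blue 2969 rect 455.9 119.9 141 89 84.4 mean [0.4499 0.1367 0.0137]
blue_coaster [0.463 0.142 0.02 ] 0.58 [318. 158.]
yellow_coaster [ 0.443 -0.063  0.017] 0.62 [178. 144.]
board [0.503 0.036 0.011] 0.66 [246. 183.]
board [ 0.57  -0.324  0.02 ] 0.51 [ 20. 225.]
```

View pics/w01.png

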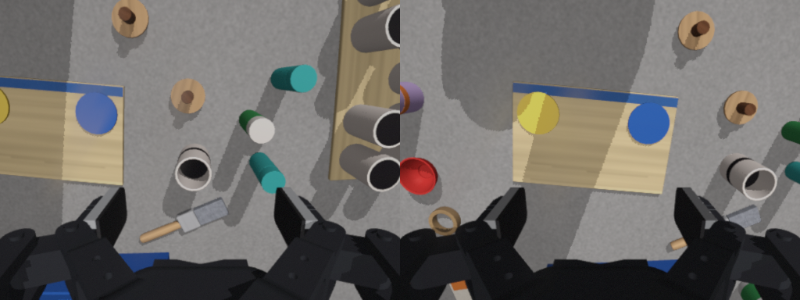

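The wrist view agrees with the fixed cameras to about 2 mm, and the diameters come out at 62, 64 and 40 mm. It shows the white tumbler at w0 px (250,215), the lid at (241,122) and the bottle at (331,160), with both coasters and the board in w1. I'll fit the coasters by height and board shape from the saved view, then pick and place the white tumbler.

```bash
cat >> meas.py <<'E'
def grip_at(): return round(float(manip.current_grip_width()),3),np.round(manip.current_grip_force(),1)
def pickplace(src,dst,zg,zp,a1,a2,opening,effort,zt=.26,rel=None,sp=.2):
    """grasp at src (TCP height zg, closing angle a1), set down at dst (TCP zp, angle a2)"""
    manip.set_gripper(opening); goto(*src,zt,a1); manip.move_l([*src,zg],max_speed=sp)
    manip.set_gripper(0.,effort); print('grip',grip_at()); 
    manip.move_l([*src,zt],max_speed=sp); print('lifted',grip_at())
    goto(*dst,zt,a2); manip.move_l([*dst,zp+.03],max_speed=sp); manip.move_l([*dst,zp+.002],max_speed=.04)
    for i in range(8):
        f=manip.current_force()[2]; 
        z=manip.current_ee_pos()[2]
        if i==0: f0=f
        if f-f0>4: break
        manip.move_l([*dst,z-.001],max_speed=.02)
    print('down z',round(float(z),4),'want',zp,'df',round(float(f-f0),1))
    manip.set_gripper(rel or opening); manip.dwell(.2)
    manip.move_l([*dst,zt],max_speed=sp); print('t',manip.current_time())
E
cat > fit.py <<'E'
from meas import *
z=np.load('/tmp/w1.npz'); P=z['P']
m=(np.abs(P[...,0]-.5)<.17)&(np.abs(P[...,1]-.04)<.2)
b=cv2.morphologyEx((m&(P[...,2]>.006)&(P[...,2]<.02)).astype(np.uint8),cv2.MORPH_OPEN,np.ones((5,5)))
k,l,s,_=cv2.connectedComponentsWithStats(b); B=P[l==1+np.argmax(s[1:,4])]
print('board',cv2.minAreaRect((B[:,:2]*1000).astype(np.float32)),np.median(B[:,2]))
for n,c in dict(blue=(.463,.142),yellow=(.445,-.066)).items(): print(n,circ(P,np.array(c),.05,.0132,.02))
E
python3 fit.py
```

```text
board ((499.67327880859375, 34.4542236328125), (309.448486328125, 200.87982177734375), 84.75702667236328) 0.010442911583847591
blue (0.4609, 0.1433, 87, 'med', array([0.4637, 0.1427, 0.0151]), 'ztop', np.float64(0.0166), 2158)
yellow (0.4445, -0.0685, 85, 'med', array([ 0.4444, -0.0657,  0.0152]), 'ztop', np.float64(0.0166), 2303)
```

```bash
cat >> meas.py <<'E'
YEL=(.4450,-.0661); BLU=(.4642,.1429); MID=(.4546,.0384); BOT=(.5638,.1338); YAW=-.0915
E
python3 - <<'E'
from meas import *
pickplace((.5568,.3284),YEL,.045,.060,np.pi/2,YAW+np.pi/2,1.0,40)
goto(.45,.05,.34,np.pi/2); p,d,cal=snap('wrist','w2.png'); P=cloud(d,cal)
print(circ(P,np.array(YEL),.05,.095,.112))
E
```

```text
grip (0.713, np.float64(43.1))
lifted (0.711, np.float64(43.7))
down z 0.0611 want 0.06 df 14.5
t 16.0083
(0.445, -0.0653, 62, 'med', array([ 0.445 , -0.065 ,  0.1031]), 'ztop', np.float64(0.1062), 718)
```

View pics/w2.png

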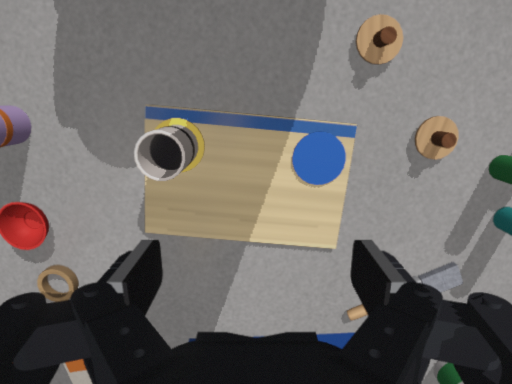

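The tumbler stands on the yellow coaster (px 163,153), with its rim centred at (0.445, −0.065), 1 mm off. The bottle is next, and moving it also clears the lid's neighbour. Then the lid.

```bash
python3 - <<'E'
from meas import *
pickplace((.4783,.4333),BOT,.06,.070,np.pi/2,YAW+np.pi/2,.75,35)
goto(.40,.30,.28,np.pi/2); p,d,cal=snap('wrist','w3.png'); P=cloud(d,cal); print('lid disc',circ(P,np.array((.4325,.3176)),.045,.008,.022),'knob',circ(P,np.array((.4325,.3176)),.03,.04,.05),'B',circ(P,np.array((.2987,.22)),.05,.008,.022))
E
```

```text
grip (0.463, np.float64(34.7))
lifted (0.456, np.float64(35.3))
down z 0.0711 want 0.07 df 9.0
t 28.175
lid disc (0.4331, 0.3174, 64, 'med', array([0.4308, 0.3171, 0.0151]), 'ztop', np.float64(0.0165), 1500) knob (0.4331, 0.3175, 22, 'med', array([0.4326, 0.3174, 0.045 ]), 'ztop', np.float64(0.0462), 250) B (0.2999, 0.2187, 64, 'med', array([0.2999, 0.2202, 0.0152]), 'ztop', np.float64(0.0166), 1865)
```

View pics/w3.png

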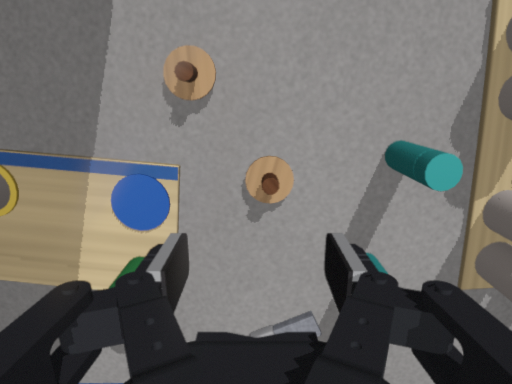

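The picture confirms the lid at px (270,180), leftmost and unobstructed. The decoy is at (189,72).

```bash
python3 - <<'E'
from meas import *
pickplace((.4331,.3175),(.4451,-.0655),.019,.116,np.pi/2,YAW+np.pi/2,.6,40)
goto(.45,.05,.34,np.pi/2); p,d,cal=snap('wrist','w4.png'); P=cloud(d,cal)
print('lid disc',circ(P,np.array(YEL),.05,.105,.12),'knob',circ(P,np.array(YEL),.04,.134,.15),'bottle',circ(P,np.array(BOT),.04,.11,.13),'t',manip.current_time())
E
```

```text
grip (0.244, np.float64(38.9))
lifted (0.24, np.float64(39.1))
down z 0.1168 want 0.116 df 8.2
t 38.45
lid disc (0.445, -0.0647, 64, 'med', array([ 0.4429, -0.0621,  0.1122]), 'ztop', np.float64(0.1136), 1878) knob (0.4447, -0.0651, 22, 'med', array([ 0.4442, -0.064 ,  0.1416]), 'ztop', np.float64(0.1433), 351) bottle (0.5621, 0.1321, 38, 'med', array([0.5602, 0.1189, 0.1174]), 'ztop', np.float64(0.121), 58) t 41.0167
```

View pics/w4.png

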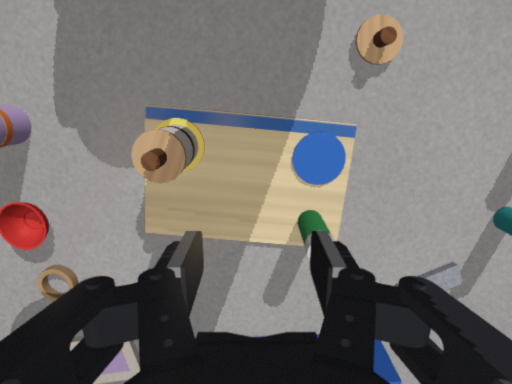

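The lid is seated: its disc top is at 0.112 m as expected, and it is centred within 1 mm. The bottle stands behind the blue coaster at px (312,222). Next I do the wrist measurement of the lilac tumbler and jar, then move both.

```bash
python3 - <<'E'
from meas import *
goto(.40,-.36,.34,np.pi/2); p,d,cal=snap('wrist','w5.png'); P=cloud(d,cal)
L=circ(P,np.array((.413,-.317)),.045,.105,.125); J=circ(P,np.array((.484,-.428)),.04,.09,.11)
print(L,J)
assert 56<=L[2]<=61 and 42<=J[2]<=46
pickplace(L[:2],BLU,.065,.080,np.pi/2,YAW+np.pi/2,1.0,40,zt=.28)
pickplace(J[:2],MID,.055,.065,0,YAW,.8,35,zt=.3)
goto(.42,.05,.38,np.pi/2); p,d,cal=snap('wrist','w6.png'); P=cloud(d,cal)
A=np.array
print('lilac',circ(P,A(BLU),.045,.12,.14),'jar',circ(P,A(MID),.04,.1,.12),'lid',circ(P,A(YEL),.04,.134,.15),'t',manip.current_time())
goto(.30,-.45,.25,np.pi/2)
for c in ('side','top'):
    p,d,cal=snap(c,c+'1.png'); P=cloud(d,cal); print(c)
    print('lilac',circ(P,A(BLU),.045,.122,.14),'\njar',circ(P,A(MID),.04,.1,.12),'\nknob',circ(P,A(YEL),.04,.134,.15),'\nbottle',circ(P,A(BOT),.04,.11,.13),'\nbowl',circ(P,A((.57,-.322)),.06,.015,.045))
    z=np.load('/tmp/'+c+'.npz'); print('bowl0',circ(cloud(z['d'],cal),A((.57,-.322)),.06,.015,.045))
a=cv2.imread('pics/side1.png')[60:300,100:420]; cv2.imwrite('pics/side1z.png',cv2.resize(a,(800,600),interpolation=2))
E
```

```text
(0.4133, -0.3196, 58, 'med', array([ 0.4126, -0.3186,  0.1137]), 'ztop', np.float64(0.116), 627) (0.4847, -0.4297, 44, 'med', array([ 0.4845, -0.4291,  0.1   ]), 'ztop', np.float64(0.1015), 1196)
grip (0.658, np.float64(42.2))
lifted (0.658, np.float64(43.0))
down z 0.0809 want 0.08 df 10.4
t 52.6583
grip (0.507, np.float64(35.1))
lifted (0.501, np.float64(35.7))
down z 0.0659 want 0.065 df 13.0
t 64.2583
lilac (0.464, 0.1431, 58, 'med', array([0.464 , 0.1436, 0.1281]), 'ztop', np.float64(0.1311), 575) jar (0.4538, 0.0389, 44, 'med', array([0.4528, 0.0391, 0.1099]), 'ztop', np.float64(0.1114), 852) lid (0.4443, -0.0646, 22, 'med', array([ 0.4439, -0.0637,  0.1416]), 'ztop', np.float64(0.1436), 272) t 65.7583
side
lilac (0.4637, 0.1433, 59, 'med', array([0.4637, 0.1442, 0.128 ]), 'ztop', np.float64(0.1318), 152) 
jar (0.4544, 0.0382, 46, 'med', array([0.4526, 0.0414, 0.1089]), 'ztop', np.float64(0.112), 184) 
knob (0.4445, -0.065, 23, 'med', array([ 0.4441, -0.0631,  0.1409]), 'ztop', np.float64(0.1441), 44) 
bottle (0.5611, 0.1329, 42, 'med', array([0.5604, 0.1354, 0.1188]), 'ztop', np.float64(0.1218), 172) 
bowl (0.5654, -0.3138, 83, 'med', array([ 0.5671, -0.319 ,  0.0272]), 'ztop', np.float64(0.0364), 217)
bowl0 (0.5689, -0.3111, 85, 'med', array([ 0.5673, -0.3197,  0.027 ]), 'ztop', np.float64(0.0371), 221)
top
lilac (0.4649, 0.1442, 58, 'med', array([0.4637, 0.1459, 0.1293]), 'ztop', np.float64(0.1357), 68) 
jar (0.4548, 0.0393, 45, 'med', array([0.4542, 0.0393, 0.1109]), 'ztop', np.float64(0.1158), 132) 
knob (0.4451, -0.0642, 22, 'med', array([ 0.445 , -0.0636,  0.1425]), 'ztop', np.float64(0.1477), 34) 
bottle (0.5661, 0.1351, 43, 'med', array([0.5638, 0.1344, 0.1201]), 'ztop', np.float64(0.1272), 111) 
bowl (0.5637, -0.3144, 88, 'med', array([ 0.5719, -0.3146,  0.0277]), 'ztop', np.float64(0.0398), 235)
bowl0 (0.5666, -0.3114, 82, 'med', array([ 0.5712, -0.3142,  0.0272]), 'ztop', np.float64(0.0386), 237)
```

View pics/side1z.png

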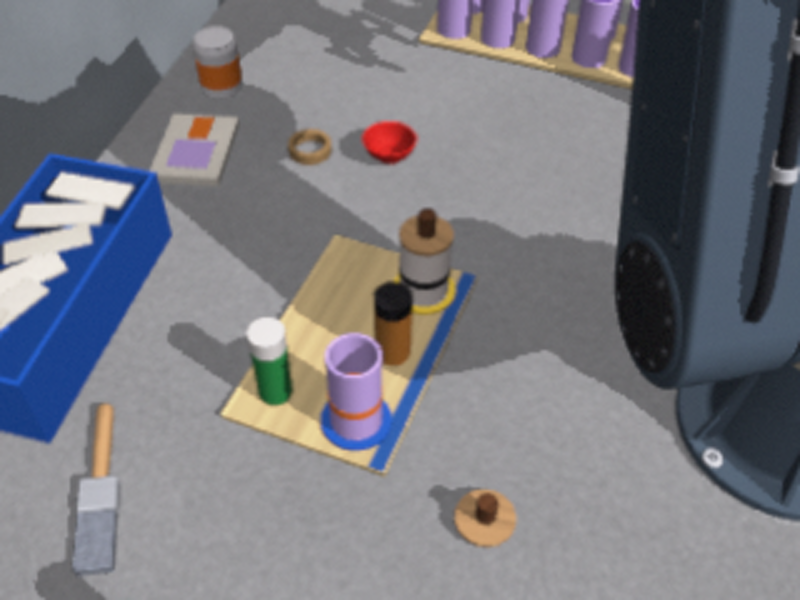

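Everything stands upright in place: the lidded white tumbler at crop px (427,260), the jar (393,322), the lilac tumbler (355,385) and the bottle (270,360). The bowl hasn't moved (390,142). All are within about 3 mm of target, so I'm handing it in.

```bash
python3 -c "
from bench import manip
print(manip.sign_off())"
```

```text
the job is handed in; nothing more can be done
None
```

I set out the sample board as asked and handed it in after about 67 s of the 141 s allowed; in the last pictures every piece was upright, released and within about 3 mm of its place, and the red bowl had not moved (no verdict came back at sign-off).

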